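# Put the stapler away behind the sliding guard

## Robot

A 6-joint arm with a two-finger parallel gripper is mounted at the origin on the work surface. World frame = base frame: x ahead of the robot, y to its left, z up, the work surface at z = 0. Lengths are in m, angles in degrees, forces in N, time in s.
With the tool pointing down it reaches from about 0.25 to 0.725 m from the base axis. Payload 9.7 kg.
Tool frame: the origin (TCP) lies midway between the tips of the shut fingers; the grasp point (between the pads) lies 19 mm behind it; z points along the fingers, y is the line along which they close (so a half turn about z gives the same grasp; the last joint's range is limited). The gripper opens to 85 mm and grips with 20 to 120 N. Pads are 22 mm wide; open, the fingers measure 114 mm over their backs; the gripper's body (76 mm by 85 mm) begins 54 mm behind the grasp point. The pads swing forward as they close: fully open they stand 13 mm farther back than shut.
Start: joints at [68.182, 4.979, 10.078, 95.1, 0, 90], TCP at [0.204, 0.511, 0.231] pointing down, gripper open.
Joint ranges: [-179.16, 179.16], [-48.56, 103.87], [-65.8, 70.77], [-126.05, 130.52], [-82.76, 87.17], [-180, 180]. Speed limits (degrees/s): [127.2, 127.2, 147.25, 180, 180, 180].

## Interface

Orientations are given as [roll, pitch, yaw] about the fixed x, y, z axes, in that order (R = Rz(yaw) Ry(pitch) Rx(roll)).
In Python, from workcell import readout, imaging, bot, spotter gives the robot as it stands.
- The arm moves only by the shell command python3 -m jog 'ROWS' [FORCE]. ROWS is JSON, a list of rows, each an object with "rotation": the turn, a rotation vector about the world's x, y, z in degrees, a list of three; "translation": the shift along the world's x, y, z in mm, a list of three; "grip": the finger opening in mm, from 0 to 85.4. In form: [{"rotation": [wx, wy, wz], "translation": [dx, dy, dz], "grip": grip}, ...]. A call has 1 to 20 rows; each row is the pose to reach, as a shift and turn from the pose commanded when the call began; what a row does not reach only later rows make up. A row lasts 1/10 s, in which the tool goes at most 50 mm and 8.59 degrees, less where a joint would pass 70% of its speed; a pose out of reach is approached as far as the arm can. A call with a gripper value outside its range is refused whole. The fingers move at their own pace and stop on an object; FORCE is the grip in N (left out, the last holds). Time passes only in rows, so rows that repeat a pose let the fingers close. It gives the time, the measured TCP pose, the force, the opening and the grip force at its end, in the units of the state.
- readout.get_obs(): the state, without advancing time (a new reading comes with each control period).
- imaging.camera(name): name is "scene" or "top" or "wrist"; returns (picture, depth): 420x560x3 uint8, red, green, blue; 420x560 float32, m along the optical axis (not along the pixel's ray), 0 where there is no reading.
- imaging.camera_info(name): a dict with "vertical_fov" (degrees; the focal length in pixels is half the picture's height over the tangent of half this angle, whatever the lens; pixels are square), "cx", "cy" (the principal point, pixels), "extrinsics" (4x4, takes a point from camera to world coordinates); the wrist camera has in their place "tool_from_camera" (4x4, takes a point from camera to tool coordinates, whose origin is the TCP and whose axes are the flange's). Camera axes: x right, y down, z forward; pixel columns grow to the right and rows downward; lengths in m; the calibration is good to about 2 mm. A picture is of the moment at which its call begins: read the wrist's pose just before it. camera_info takes no time and is no camera call.
- bot.job_done(): hands the job in; it is judged then, once.
Trained networks look in the newest picture that a camera, given by its name, has taken for a name from the list of things; names that differ only in an ending like _2 or _b are one class to them, and where a whole thing is asked for, a point or a joint stands for the part that bears it (a point fixed in the world has none). Each returns a list of dicts, best first, with "confidence" (0 to 1); they miss things now and then, are a little off and sometimes report something else, mostly with a low value. They report only what shows in the picture. A call takes as long as a camera call.
- spotter.spot_in(camera, target): "box" ([centre column, centre row, width, height] in pixels, round what is visible of it).
- spotter.mark_of(camera, target): "uv" ([column, row] in pixels: a listed point, or the origin of a listed thing).
The state is a dict: "time": time; "q": joint angles; "qd": joint speeds; "joint_efforts": joint torques, N m; "ee_pos": TCP position; "tcp_rot": TCP orientation; "wrist_force": force on the tool from outside, world axes, zero at the start; "torque": the same for the moment, N m; "opening": finger opening in m; "grasp_force": force on a finger pad.
Only numpy, scipy, OpenCV 4.12 (cv2) and the standard library are available. Lean on these libraries where they do the work, as an engineer would, in place of code of your own. Each camera call takes 0.05 s, during which the arm holds its last target. There are 200 camera calls.

## Task

Put the stapler away in the stationery box: first clear the tape dispenser off the box's roof and stand it in the middle of the cork mat, lined up with the mat, then slide the clear guard fully open, set the stapler down flat and upright on the floor of the open bay beside the sharpener, and slide the guard fully shut again. Never push the dispenser with the guard, do not drop the dispenser or the stapler, and leave everything else on the desk and in the box where it is.

Things in the scene. Friction and masses are not known exactly. Their poses are not given: they have to be found in the camera images.
- box: Low wooden stationery box fixed to the desk, 200 mm deep (x) by 420 mm wide (y), walls 8 mm thick. Origin: centre of its underside, x away from the robot, z up. Its +y half has a flat fixed roof, top at z = 85 mm; its -y half is the storage bay, open on top when the guard is aside, with walls 85 mm high but only a 30 mm sill at the front (-x). A 6 mm thick rail on the back edge rises to z = 97 mm.
- bay (a point): Centre of the bay's floor, at (0, -104, 8) mm in the box frame, with the box's axes. Inside, the bay is 184 mm in x, 196 mm in y and 77 mm deep.
- guard (a joint): Slide of the guard in m along the box's +y: 0 = fully shut over the bay, 0.2 = fully open, over the fixed roof; starts within 0.03 of shut, stays where left, about 3 N moves it. It is an L-shaped clear panel with aluminium edges: top sheet z = 89 to 96 mm, y = -204 to -4 mm of the box when shut; front sheet outside the box front (x = -106 mm) down to z = 26 mm. Things on the roof block it.
- guard_handle (a point): Centre of the guard's handle, 118 mm above the desk: an upright aluminium fin, 80 mm along the box's x, 12 mm thick along y, rising from z = 94 to 134 mm. With the guard at joint value q it is at (0, -24 mm + q, 118 mm) in the box frame. Can be pinched from above.
- stapler: Black stapler standing on the desk, 140 mm long (its x), 36 mm wide (y), 50 mm high, sides upright (34 mm wide from z = 32 to 50 mm), about 0.28 kg, origin centre of its underside, z up.
- dispenser: Steel tape dispenser, 130 mm long (x) and 50 mm wide (y), standing on the roof of the box; flat cheeks 50 mm apart from z = 0 to 54 mm for x = -65 to 30 mm, lower nose (44 mm) at +x, the 62 mm tape roll stands up to z = 78 mm at x = -20 mm, 24 mm wide. About 0.55 kg. Origin centre of its underside, z up.
- mat: Cork mat fixed flat on the desk, 180 mm (x) by 110 mm (y), 4 mm thick, origin centre of its underside. The mat lies on one side of the box and the stapler on the other, either way round.
- sharpener: Red plastic sharpener, 62 x 30 x 20 mm (x, y, z), lying on the bay's floor; leave it alone. Origin centre of its underside.
- mug: Bystander: blue mug of pens, 80 mm across (handle to 69 mm at its +y), pens up to 150 mm high. Origin centre of its underside.
- bottle: Bystander: white plastic bottle, 66 mm across, 190 mm high. Origin centre of its underside.
- eraser: Bystander: white eraser lying off the stapler's nose, 60 x 26 x 14 mm. Origin centre of its underside.
- calculator: Bystander: calculator, 140 x 76 x 16 mm. Origin centre of its underside.
- punch: Bystander: hole punch, 105 x 62 x 54 mm. Origin centre of its underside.
- jar: Bystander: clear jar with a black cap, 64 mm across, 75 mm high. Origin centre of its underside.

How it is judged (in metres and radians):
On the way, in this order (a step that is already met when the one before it is completed fails the run):
1. the dispenser stands released on the middle of the mat (x of dispenser in the frame of mat between -0.035 and 0.035 m and y of dispenser in the frame of mat between -0.03 and 0.03 m and z of dispenser in the frame of mat below 0.008 m and angle between the x axis of dispenser and the x axis of mat, either way round below 0.3 rad and angle between dispenser's own z axis and vertical below 0.1 rad and contact force between the fingers and dispenser below 0.1 N), for 0.2 s.
2. the guard is fully open (0.18 m or more) (value of joint guard above 0.18 m), for 0.2 s.
3. the stapler stands released on the bay's floor with the guard open (x of stapler in the frame of bay between -0.05 and 0.05 m and y of stapler in the frame of bay between -0.085 and 0.085 m and z of stapler in the frame of bay below 0.005 m and angle between stapler's own z axis and vertical below 0.08 rad and contact force between the fingers and stapler below 0.1 N and value of joint guard above 0.15 m), for 0.2 s.
At the end, for the whole second after the job is handed in: Guard shut within 6 mm; stapler upright (0.08 rad), resting on the bay floor (5 mm); dispenser upright on the mat, within 35 mm (mat x) and 30 mm (mat y) of its centre, lengths aligned within 0.3 rad; both released and at rest (all of step 1 and value of joint guard below 0.006 m and x of stapler in the frame of bay between -0.05 and 0.05 m and y of stapler in the frame of bay between -0.085 and 0.085 m and z of stapler in the frame of bay below 0.005 m and angle between stapler's own z axis and vertical below 0.08 rad and contact force between the fingers and stapler below 0.1 N and linear speed of each of stapler, dispenser below 0.01 m/s); the robot touches nothing.
It fails at once if the guard pushes against the dispenser (over 3 N) (contact force between guard and dispenser above 3 N).
It fails at once if the stapler or the dispenser is dropped (out of the fingers and faster than 0.5 m/s) ((contact force between the fingers and stapler below 0.1 N and linear speed of stapler above 0.5 m/s) or (contact force between the fingers and dispenser below 0.1 N and linear speed of dispenser above 0.5 m/s)).
It fails at once if the dispenser or the stapler is tipped over (0.7 rad) (angle between any of dispenser, stapler's own z axis and vertical above 0.7 rad).
It fails at once if a bystander is moved more than 25 mm (distance of any of sharpener, mug, bottle, eraser, calculator, punch, jar from where it was at the start of the episode above 0.025 m).
It also fails if it takes over 72 s, if anything falls off the work surface, if the arm or the gripper's body presses on something with over 40 N, if the wrist force passes 120 N, or if a joint passes its speed limit or range.

## Working session

There is one attempt and no reset: what is moved stays moved. The work goes in short steps, Python scripts to look and compute and a shell command to move; the robot and the scene stay as the last step left them, time stands still between calls to the robot, and variables do not carry over. Pictures are saved under pics/ and viewed, at most 11 in all, crops included, and the job is handed in when it is done.

```bash
mkdir -p pics; cat > h.py <<'E'
import numpy as np, cv2
from workcell import readout, imaging, bot, spotter
from scipy.spatial.transform import Rotation as R
def cam(n):
    o=readout.get_obs(); p,d=imaging.camera(n); i=imaging.camera_info(n)
    f=210/np.tan(np.radians(i["vertical_fov"]/2))
    if "extrinsics" in i: T=np.array(i["extrinsics"])
    else:
        B=np.eye(4);B[:3,3]=o["ee_pos"];B[:3,:3]=R.from_euler('xyz',o["tcp_rot"],degrees=True).as_matrix()
        T=B@np.array(i["tool_from_camera"])
    v,u=np.mgrid[:420,:560]
    P=np.stack([(u-i["cx"])/f*d,(v-i["cy"])/f*d,d],-1)@T[:3,:3].T+T[:3,3]
    P[d==0]=np.nan
    return p,P,T,f,i
def ray(T,f,i,uv,z):
    r=T[:3,:3]@np.array([(uv[0]-i["cx"])/f,(uv[1]-i["cy"])/f,1]); t=(z-T[2,3])/r[2]
    return T[:3,3]+t*r
E
cat > a.py <<'E'
from h import *
print(readout.get_obs())
for n in("top","scene"):
    p,P,T,f,i=cam(n); cv2.imwrite(f"pics/{n}.png",p[:,:,::-1]); np.save(n+"P.npy",P); np.save(n+"I.npy",p)
    print(n,T.round(3).tolist(),f)
    for t in "box bay guard_handle stapler dispenser mat sharpener mug bottle eraser calculator punch jar".split():
        b=spotter.mark_of(n,t); z={"bay":.008,"guard_handle":.118,"dispenser":.085}.get(t,0)
        s=spotter.spot_in(n,t)
        print(t,[(np.round(x["uv"]).tolist(),round(x["confidence"],2),ray(T,f,i,x["uv"],z).round(3)[:2].tolist()) for x in b[:2]],[np.round(x["box"]).tolist() for x in s[:1]])
E
python3 a.py
```

```text
{'time': 0.0, 'q': array([ 6.81829282e+01,  5.01194145e+00,  1.00348880e+01,  9.51005378e+01,
       -8.01780747e-04,  8.99982415e+01]), 'qd': array([-0.09767771, -0.0089118 , -0.06605137, -0.03438291, -0.04989591,
       -0.01110256]), 'joint_efforts': array([-9.34901109e-04, -5.20388210e+01,  4.64804220e+01,  1.62049709e-02,
       -6.72102647e-05, -1.05508511e-05]), 'ee_pos': array([0.20432154, 0.51038845, 0.23057889]), 'tcp_rot': array([-1.79922409e+02,  7.99398615e-04,  1.58184688e+02]), 'wrist_force': array([ 0.48747598,  0.06633243, -0.13635595]), 'torque': array([-0.00216536,  0.00996108, -0.02799714]), 'grasp_force': 0.0, 'opening': 0.08552872194269377}
top [[-0.016, -0.982, 0.189, 0.266], [-1.0, 0.016, 0.002, 0.066], [-0.005, -0.189, -0.982, 1.33], [0.0, 0.0, 0.0, 1.0]] 400.8435230393006
box [([310.0, 194.0], 0.93, [0.573, -0.044])] [[313.0, 191.0, 142.0, 85.0]]
bay [] [[311.0, 190.0, 146.0, 86.0]]
guard_handle [([314.0, 186.0], 0.88, [0.571, -0.046])] [[338.0, 188.0, 69.0, 71.0]]
stapler [([416.0, 221.0], 0.85, [0.472, -0.394])] [[423.0, 219.0, 22.0, 44.0]]
dispenser [([27
[... 1233 characters left out ...]
 [0.46, 0.415]), ([285.0, 236.0], 0.68, [0.524, 0.048])] [[315.0, 178.0, 46.0, 29.0]]
sharpener [([195.0, 328.0], 0.62, [0.478, -0.409])] []
mug [([372.0, 205.0], 0.69, [0.731, 0.353])] []
bottle [([282.0, 343.0], 0.95, [0.721, -0.329])] [[283.0, 328.0, 29.0, 61.0]]
eraser [([282.0, 257.0], 0.72, [0.566, -0.045]), ([226.0, 347.0], 0.66, [0.592, -0.417])] [[227.0, 346.0, 21.0, 13.0]]
calculator [([339.0, 154.0], 0.85, [0.488, 0.602])] [[340.0, 156.0, 32.0, 20.0]]
punch [([159.0, 282.0], 0.96, [0.276, -0.326]), ([195.0, 330.0], 0.63, [0.483, -0.414])] [[279.0, 254.0, 104.0, 119.0]]
jar [([264.0, 173.0], 0.63, [0.275, 0.326]), ([315.0, 176.0], 0.43, [0.467, 0.409])] [[264.0, 164.0, 15.0, 24.0]]
```

```bash
python3 - <<'E'
import cv2
a=cv2.imread("pics/top.png")[110:310,90:450]; cv2.imwrite("pics/topc.png",cv2.resize(a,None,fx=2.2,fy=2.2,interpolation=cv2.INTER_CUBIC))
E
```

```text
(no output)
```

View pics/topc.png

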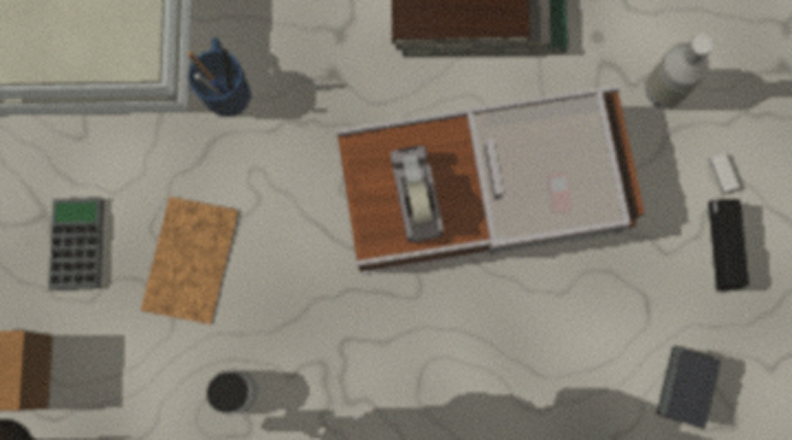

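```bash
cat > m.py <<'E'
from h import *
def rect(P,m,nm):
    q=P[m][:,:2]; q=q[np.isfinite(q).all(1)]
    if len(q)<5: print(nm,"none");return
    (c,s,a)=cv2.minAreaRect((q*1000).astype(np.float32)); 
    if s[0]<s[1]: s=s[::-1];a+=90
    print(nm,"c",np.round(c,1),"size",np.round(s,1),"long-axis deg",round((a+90)%180-90,1),"n",len(q),"z",np.nanmedian(P[m][:,2]).round(4))
def near(P,c,r): return np.hypot(P[...,0]-c[0],P[...,1]-c[1])<r
def meas(p,P):
    hsv=cv2.cvtColor(p,cv2.COLOR_RGB2HSV); Z=P[...,2]
    rect(P,near(P,(.46,.41),.14)&(hsv[...,1]>90)&(Z<.02),"mat")
    rect(P,near(P,(.545,.07),.1)&(Z>.10),"disp>.1")
    rect(P,near(P,(.545,.07),.1)&(Z>.12)&(Z<.145),"cheeks")
    rect(P,near(P,(.475,-.4),.09)&(Z>.03)&(Z<.07),"stapler")
    rect(P,near(P,(.57,-.05),.08)&(Z>.118)&(Z<.145)&(hsv[...,1]<60)&(P[...,1]<0.0),"handle")
    rect(P,near(P,(.57,-.04),.28)&(Z>.065)&(Z<.11),"box")
    rect(P,near(P,(.545,.07),.15)&(Z>.07)&(Z<.092)&(hsv[...,1]>90),"roof")
if __name__=="__main__":
    for n in("top","scene"): print(n);meas(np.load(n+"I.npy"),np.load(n+"P.npy"))
    print(imaging.camera_info("wrist"))
E
python3 m.py
```

```text
top
mat c [463.8 409.4] size [177.2 111.3] long-axis deg -11.9 n 1692 z 0.003
disp>.1 c [537.1  62.4] size [127.7  50.1] long-axis deg 10.5 n 557 z 0.1374
cheeks c [537.   62.5] size [127.8  50. ] long-axis deg 10.3 n 353 z 0.1359
stapler c [ 471.2 -402.5] size [132.3  34.6] long-axis deg 0.3 n 451 z 0.0477
handle c [569.9 -48. ] size [80.2 12.8] long-axis deg 8.4 n 114 z 0.1319
box c [655.3 -32.2] size [420.9 387.7] long-axis deg -81.6 n 8581 z 0.0877
roof c [553.2  68.3] size [191.6 187.2] long-axis deg -81.6 n 2655 z 0.0836
scene
mat c [466.1 405.4] size [178.6 110.9] long-axis deg -13.7 n 685 z 0.0021
disp>.1 c [541.1  57.6] size [129.6  58.1] long-axis deg 10.5 n 680 z 0.1305
cheeks c [541.   57.6] size [127.3  58.1] long-axis deg 10.5 n 368 z 0.1332
stapler c [ 474.4 -409.6] size [135.2  35.9] long-axis deg 0.0 n 559 z 0.0472
handle c [572.7 -52.6] size [79.2 18.4] long-axis deg 10.0 n 141 z 0.1301
box c [656.3 -34.6] size [428.7 387.5] long-axis deg -82.0 n 6336 z 0.0903
roof c [559.1  67.7] size [195.5 193.2] long-axis deg 6.9 n 915 z 0.0835
{'vertical_fov': 60.15254652947506, 'cx': 278.55392554819724, 'cy': 214.96672842778668, 'tool_from_camera': array([[ 7.70254505e-05, -9.47162005e-01, -3.20755562e-01,
         8.26729734e-02],
       [ 9.99999695e-01, -1.76369586e-04,  7.60940814e-04,
        -7.37401411e-04],
       [-7.77305753e-04, -3.20755522e-01,  9.47161703e-01,
        -1.43507241e-01],
       [ 0.00000000e+00,  0.00000000e+00,  0.00000000e+00,
         1.00000000e+00]])}
```

```bash
python3 -m jog '[{"rotation":[0,0,32],"translation":[317,-452,59],"grip":85},{"rotation":[0,0,32],"translation":[317,-452,59],"grip":85},{"rotation":[0,0,32],"translation":[317,-452,59],"grip":85},{"rotation":[0,0,32],"translation":[317,-452,59],"grip":85},{"rotation":[0,0,32],"translation":[317,-452,59],"grip":85},{"rotation":[0,0,32],"translation":[317,-452,59],"grip":85},{"rotation":[0,0,32],"translation":[317,-452,59],"grip":85},{"rotation":[0,0,32],"translation":[317,-452,59],"grip":85},{"rotation":[0,0,32],"translation":[317,-452,59],"grip":85},{"rotation":[0,0,32],"translation":[317,-452,59],"grip":85},{"rotation":[0,0,32],"translation":[317,-452,59],"grip":85},{"rotation":[0,0,32],"translation":[317,-452,59],"grip":85},{"rotation":[0,0,32],"translation":[317,-452,59],"grip":85},{"rotation":[0,0,32],"translation":[317,-452,59],"grip":85},{"rotation":[0,0,32],"translation":[317,-452,59],"grip":85}]' 40
cat > w.py <<'E'
import sys
from m import *
p,P,T,f,i=cam("wrist"); cv2.imwrite("pics/%s.png"%sys.argv[1],p[:,:,::-1]); np.save("wP.npy",P);np.save("wI.npy",p)
o=readout.get_obs(); print(o["time"],o["ee_pos"].round(4),o["tcp_rot"].round(1),o["q"].round(1)); meas(p,P)
E
python3 w.py w1
```

```text
time: 4.2
ee_pos: [0.5209, 0.0594, 0.2904]
tcp_rot: [180.0, -0.0, -169.8]
wrist_force: [-0.4, -0.2, 0.1]
opening: 0.085
grasp_force: 0.0
4.25 [0.5209 0.0596 0.2904] [ 180.     0.  -169.7] [  6.5   3.2  14.9 101.7   0.   -3.7]
mat c [498.9 362.2] size [173.1  81.9] long-axis deg 24.1 n 4653 z 0.0049
disp>.1 c [531.1  51.8] size [131.4 130.4] long-axis deg 65.2 n 37616 z 0.354
cheeks c [536.2  60.7] size [126.9  50.1] long-axis deg 10.4 n 4067 z 0.1391
stapler none
handle c [568.6 -49.4] size [79.6 12.8] long-axis deg 8.5 n 1655 z 0.1342
box c [653.2 -18.4] size [389.9 388.8] long-axis deg -82.2 n 69833 z 0.0937
roof c [549.7  65. ] size [195.  194.7] long-axis deg 8.4 n 25751 z 0.0859
```

View pics/w1.png

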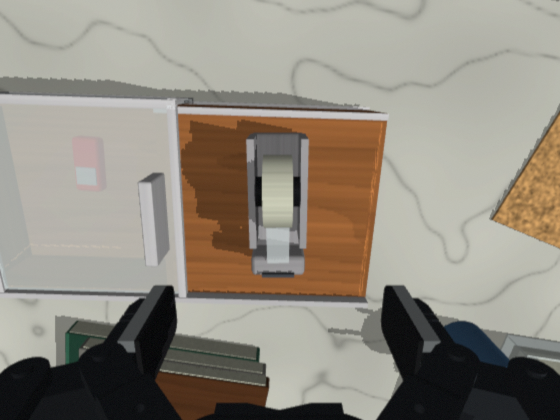

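```bash
python3 -m jog '[{"rotation":[0,0,0],"translation":[-1,-1,-40],"grip":85},{"rotation":[0,0,0],"translation":[-1,-1,-80],"grip":85},{"rotation":[0,0,0],"translation":[-1,-1,-115],"grip":85},{"rotation":[0,0,0],"translation":[-1,-1,-145],"grip":85},{"rotation":[0,0,0],"translation":[-1,-1,-165],"grip":85},{"rotation":[0,0,0],"translation":[-1,-1,-180],"grip":85},{"rotation":[0,0,0],"translation":[-1,-1,-186],"grip":85},{"rotation":[0,0,0],"translation":[-1,-1,-186],"grip":60},{"rotation":[0,0,0],"translation":[-1,-1,-186],"grip":40},{"rotation":[0,0,0],"translation":[-1,-1,-186],"grip":40},{"rotation":[0,0,0],"translation":[-1,-1,-186],"grip":40},{"rotation":[0,0,0],"translation":[-1,-1,-186],"grip":40},{"rotation":[0,0,0],"translation":[-1,-1,-186],"grip":40},{"rotation":[0,0,0],"translation":[-1,-1,-186],"grip":40},{"rotation":[0,0,0],"translation":[-1,-1,-186],"grip":40}]' 70
```

```text
time: 5.75
ee_pos: [0.5211, 0.0578, 0.1059]
tcp_rot: [180.0, 0.1, -169.8]
wrist_force: [-0.6, 1.3, 6.9]
opening: 0.0489
grasp_force: 75.0
```

```bash
python3 -m jog '[{"rotation":[0,0,0],"translation":[0,0,15],"grip":40},{"rotation":[0,0,0],"translation":[0,0,35],"grip":40},{"rotation":[0,0,0],"translation":[0,0,60],"grip":40},{"rotation":[0,0,0],"translation":[0,0,85],"grip":40},{"rotation":[0,0,0],"translation":[0,0,100],"grip":40},{"rotation":[0,0,0],"translation":[0,0,100],"grip":40}]'
python3 -m jog '[{"rotation":[0,0,-2],"translation":[-4,20,0],"grip":40},{"rotation":[0,0,-5],"translation":[-11,55,0],"grip":40},{"rotation":[0,0,-8],"translation":[-19,95,0],"grip":40},{"rotation":[0,0,-11],"translation":[-27,135,0],"grip":40},{"rotation":[0,0,-14],"translation":[-35,175,0],"grip":40},{"rotation":[0,0,-17],"translation":[-43,215,0],"grip":40},{"rotation":[0,0,-19],"translation":[-51,255,0],"grip":40},{"rotation":[0,0,-21],"translation":[-59,295,0],"grip":40},{"rotation":[0,0,-22],"translation":[-66,330,0],"grip":40},{"rotation":[0,0,-23],"translation":[-70,348,0],"grip":40},{"rotation":[0,0,-23],"translation":[-71,353,0],"grip":40},{"rotation":[0,0,-23],"translation":[-71,353,0],"grip":40},{"rotation":[0,0,-23],"translation":[-71,353,0],"grip":40}]'
python3 w.py w2; python3 - <<'E'
from m import *
for n in("top","scene"):
    p,P,T,f,i=cam(n); meas(p,P); cv2.imwrite("pics/s2%s.png"%n,p[:,:,::-1])
    rect(P,near(P,(.46,.41),.14)&(P[...,2]>.14)&(P[...,2]<.16),"disp held")
E
```

```text
time: 6.35
ee_pos: [0.5212, 0.0576, 0.2071]
tcp_rot: [-180.0, 0.2, -169.8]
wrist_force: [0.5, 0.6, -4.6]
opening: 0.0491
grasp_force: 73.8
time: 7.65
ee_pos: [0.4496, 0.4097, 0.2039]
tcp_rot: [-179.9, -0.0, 167.2]
wrist_force: [0.3, 0.1, -4.9]
opening: 0.0491
grasp_force: 74.1
7.7 [0.4497 0.4095 0.2042] [-180.    -0.   167.1] [42.3 12.7 15.7 93.1 -0.  55.2]
mat c [411.7 418.7] size [109.8  71.2] long-axis deg 78.0 n 8536 z 0.0048
disp>.1 none
cheeks none
stapler none
handle none
box c [544.9 161.5] size [131.1  70.9] long-axis deg -19.0 n 4052 z 0.085
roof c [546.7 159.3] size [124.7  70.5] long-axis deg -17.7 n 3558 z 0.0853
mat c [478.2 391.5] size [142.5  83.7] long-axis deg -10.3 n 813 z 0.003
disp>.1 none
cheeks none
stapler c [ 470.1 -403.2] size [130.9  34.6] long-axis deg 0.1 n 454 z 0.0471
handle c [569.  -47.9] size [79.6 12.9] long-axis deg 8.8 n 116 z 0.1316
box c [655.3 -32.7] size [421.3 387.8] long-axis deg -81.7 n 9101 z 0.0864
roof c [553.2  68.3] size [191.7 186.3] long-axis deg -81.5 n 3389 z 0.0837
disp held none
mat c [465.1 404.5] size [177.5 116.6] long-axis deg -11.7 n 687 z 0.0021
disp>.1 none
cheeks none
stapler c [ 474.8 -408.9] size [134.4  35.8] long-axis deg 0.8 n 557 z 0.0474
handle c [573.7 -53.6] size [77.7 17.3] long-axis deg 7.0 n 139 z 0.1295
box c [656.2 -32.7] size [432.7 387.1] long-axis deg -81.7 n 6887 z 0.0877
roof c [557.5  74.8] size [197.3 190.3] long-axis deg 7.0 n 1776 z 0.0832
disp held none
```

View pics/w2.png

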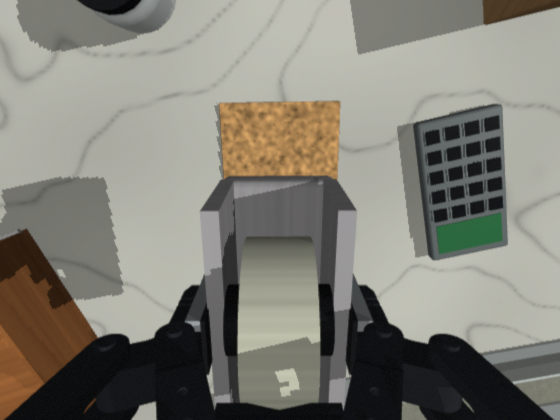

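```bash
python3 -m jog '[{"rotation":[0,0,0],"translation":[0,0,-30],"grip":40},{"rotation":[0,0,0],"translation":[0,0,-70],"grip":40},{"rotation":[0,0,0],"translation":[0,0,-110],"grip":40},{"rotation":[0,0,0],"translation":[0,0,-140],"grip":40},{"rotation":[0,0,0],"translation":[0,0,-160],"grip":40},{"rotation":[0,0,0],"translation":[0,0,-170],"grip":40},{"rotation":[0,0,0],"translation":[0,0,-176],"grip":40},{"rotation":[0,0,0],"translation":[0,0,-179],"grip":40},{"rotation":[0,0,0],"translation":[0,0,-179],"grip":40},{"rotation":[0,0,0],"translation":[0,0,-179],"grip":40}]'
```

```text
time: 8.8
ee_pos: [0.4499, 0.411, 0.0264]
tcp_rot: [179.9, 0.1, 167.2]
wrist_force: [-0.5, -0.5, -3.8]
opening: 0.0493
grasp_force: 74.1
```

```bash
python3 -m jog '[{"rotation":[0,0,0],"translation":[0,0,-1],"grip":40},{"rotation":[0,0,0],"translation":[0,0,-1],"grip":40},{"rotation":[0,0,0],"translation":[0,0,-1],"grip":40}]'
```

```text
time: 9.1
ee_pos: [0.4497, 0.411, 0.025]
tcp_rot: [179.9, 0.0, 167.2]
wrist_force: [-0.1, 1.3, -0.2]
opening: 0.0494
grasp_force: 74.6
```

```bash
python3 -m jog '[{"rotation":[0,0,0],"translation":[0,0,0],"grip":55},{"rotation":[0,0,0],"translation":[0,0,0],"grip":70},{"rotation":[0,0,0],"translation":[0,0,0],"grip":85},{"rotation":[0,0,0],"translation":[0,0,0],"grip":85},{"rotation":[0,0,0],"translation":[0,0,0],"grip":85},{"rotation":[0,0,0],"translation":[0,0,0],"grip":85},{"rotation":[0,0,0],"translation":[0,0,15],"grip":85},{"rotation":[0,0,0],"translation":[0,0,40],"grip":85},{"rotation":[0,0,0],"translation":[0,0,80],"grip":85},{"rotation":[0,0,0],"translation":[0,0,130],"grip":85},{"rotation":[0,0,0],"translation":[0,0,180],"grip":85},{"rotation":[0,0,0],"translation":[0,0,230],"grip":85},{"rotation":[0,0,0],"translation":[0,0,230],"grip":85},{"rotation":[0,0,0],"translation":[0,0,230],"grip":85}]'
python3 - <<'E'
from m import *
p,P,T,f,i=cam("wrist"); Z=P[...,2]; hsv=cv2.cvtColor(p,cv2.COLOR_RGB2HSV)
n=near(P,(.464,.408),.13)
rect(P,n&(Z>.035)&(Z<.09),"disp"); rect(P,n&(Z>.05)&(Z<.062),"cheeks"); rect(P,n&(Z<.012)&(hsv[...,1]>90),"mat")
E
```

```text
time: 10.5
ee_pos: [0.4498, 0.411, 0.2569]
tcp_rot: [179.8, 0.1, 167.2]
wrist_force: [-0.4, 0.1, -0.0]
opening: 0.0848
grasp_force: 0.0
disp c [465.1 407.1] size [127.3  50.1] long-axis deg -12.5 n 4878 z 0.0592
cheeks c [464.9 407.1] size [126.9  50.1] long-axis deg -12.5 n 2155 z 0.0585
mat c [464.1 407.1] size [178.7 109.4] long-axis deg -12.1 n 8730 z 0.0048
```

```bash
python3 -m jog '[{"rotation":[0,0,21.3],"translation":[120,-460,30],"grip":85},{"rotation":[0,0,21.3],"translation":[120,-460,30],"grip":85},{"rotation":[0,0,21.3],"translation":[120,-460,30],"grip":85},{"rotation":[0,0,21.3],"translation":[120,-460,30],"grip":85},{"rotation":[0,0,21.3],"translation":[120,-460,30],"grip":85},{"rotation":[0,0,21.3],"translation":[120,-460,30],"grip":60},{"rotation":[0,0,21.3],"translation":[120,-460,30],"grip":60},{"rotation":[0,0,21.3],"translation":[120,-460,30],"grip":60},{"rotation":[0,0,21.3],"translation":[120,-460,30],"grip":60},{"rotation":[0,0,21.3],"translation":[120,-460,30],"grip":60},{"rotation":[0,0,21.3],"translation":[120,-460,30],"grip":60},{"rotation":[0,0,21.3],"translation":[120,-460,30],"grip":60},{"rotation":[0,0,21.3],"translation":[120,-460,30],"grip":60}]'
python3 w.py w3
```

```text
time: 11.85
ee_pos: [0.569, -0.0487, 0.2836]
tcp_rot: [180.0, -0.1, -171.5]
wrist_force: [0.2, -0.2, -0.1]
opening: 0.0601
grasp_force: 0.0
11.9 [ 0.569  -0.0484  0.2839] [ 1.800e+02 -1.000e-01 -1.715e+02] [ -4.9   9.6  21.2 101.6   0.  -13.4]
mat none
disp>.1 c [560.6  -8. ] size [43.7 29.8] long-axis deg -89.7 n 14867 z 0.3447
cheeks none
stapler none
handle c [568.8 -49.5] size [79.6 11.8] long-axis deg 8.2 n 1347 z 0.1346
box c [655.4 -33.7] size [422. 389.] long-axis deg -81.6 n 98786 z 0.0876
roof c [552.9  66.9] size [193.1 187.9] long-axis deg -81.6 n 38117 z 0.0859
```

View pics/w3.png

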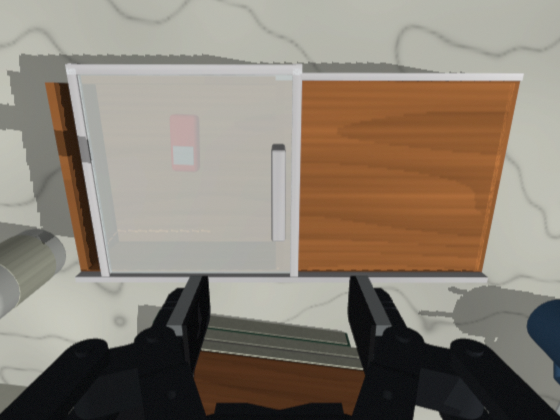

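```bash
python3 -m jog '[{"rotation":[0,0,0],"translation":[0,-1,-45],"grip":50},{"rotation":[0,0,0],"translation":[0,-1,-90],"grip":50},{"rotation":[0,0,0],"translation":[0,-1,-130],"grip":50},{"rotation":[0,0,0],"translation":[0,-1,-155],"grip":50},{"rotation":[0,0,0],"translation":[0,-1,-170],"grip":50},{"rotation":[0,0,0],"translation":[0,-1,-178],"grip":50},{"rotation":[0,0,0],"translation":[0,-1,-178],"grip":30},{"rotation":[0,0,0],"translation":[0,-1,-178],"grip":8},{"rotation":[0,0,0],"translation":[0,-1,-178],"grip":8},{"rotation":[0,0,0],"translation":[0,-1,-178],"grip":8},{"rotation":[0,0,0],"translation":[0,-1,-178],"grip":8},{"rotation":[0,0,0],"translation":[0,-1,-178],"grip":8},{"rotation":[0,0,0],"translation":[0,-1,-178],"grip":8}]' 40
```

```text
time: 13.2
ee_pos: [0.5702, -0.0503, 0.108]
tcp_rot: [-180.0, 0.2, -171.5]
wrist_force: [-0.2, 3.1, 6.0]
opening: 0.0109
grasp_force: 41.8
```

```bash
python3 -m jog '[{"rotation":[0,0,0],"translation":[-1.5,10,0],"grip":8},{"rotation":[0,0,0],"translation":[-4.4,30,0],"grip":8},{"rotation":[0,0,0],"translation":[-7.4,50,0],"grip":8},{"rotation":[0,0,0],"translation":[-10.3,70,0],"grip":8},{"rotation":[0,0,0],"translation":[-13.3,90,0],"grip":8},{"rotation":[0,0,0],"translation":[-16.2,110,0],"grip":8},{"rotation":[0,0,0],"translation":[-19.2,130,0],"grip":8},{"rotation":[0,0,0],"translation":[-22.2,150,0],"grip":8},{"rotation":[0,0,0],"translation":[-24.5,166,0],"grip":8},{"rotation":[0,0,0],"translation":[-26,174,0],"grip":8},{"rotation":[0,0,0],"translation":[-26,174,0],"grip":8},{"rotation":[0,0,0],"translation":[-26,174,0],"grip":8}]'
```

```text
time: 14.4
ee_pos: [0.5444, 0.1244, 0.108]
tcp_rot: [180.0, 0.2, -171.5]
wrist_force: [0.2, 2.5, 6.4]
opening: 0.0113
grasp_force: 41.7
```

```bash
python3 -m jog '[{"rotation":[0,0,0],"translation":[0,0,0],"grip":30},{"rotation":[0,0,0],"translation":[0,0,0],"grip":50},{"rotation":[0,0,0],"translation":[0,0,0],"grip":60},{"rotation":[0,0,0],"translation":[0,0,0],"grip":60},{"rotation":[0,0,0],"translation":[0,0,40],"grip":60},{"rotation":[0,0,0],"translation":[0,0,80],"grip":60},{"rotation":[0,0,0],"translation":[0,0,130],"grip":60},{"rotation":[0,0,0],"translation":[0,0,184],"grip":60},{"rotation":[0,0,0],"translation":[42,-264,184],"grip":60},{"rotation":[0,0,0],"translation":[42,-264,184],"grip":60},{"rotation":[0,0,0],"translation":[42,-264,184],"grip":60},{"rotation":[0,0,0],"translation":[42,-264,184],"grip":60},{"rotation":[0,0,0],"translation":[42,-264,184],"grip":60},{"rotation":[0,0,0],"translation":[42,-264,184],"grip":60},{"rotation":[0,0,0],"translation":[42,-264,184],"grip":60},{"rotation":[0,0,0],"translation":[42,-264,184],"grip":60}]'
python3 w.py w4
python3 - <<'E'
from m import *
p=np.load("wI.npy");P=np.load("wP.npy");Z=P[...,2];hsv=cv2.cvtColor(p,cv2.COLOR_RGB2HSV)
c=np.array([.5685,-.0475]);a=np.radians(8.4)
n=near(P,(.58,-.15),.13)
rect(P,n&(Z>.02)&(Z<.04),"sharp?"); rect(P,n&(Z<.015),"floor"); rect(P,n&(hsv[...,1]>100)&((hsv[...,0]<4)|(hsv[...,0]>170))&(Z<.04),"red")
D=P[...,:2]-c; B=np.stack([D[...,0]*np.cos(a)+D[...,1]*np.sin(a),-D[...,0]*np.sin(a)+D[...,1]*np.cos(a)],-1)
m=(Z>.08)&(Z<.1)&(np.abs(B[...,0])<.12)
for q in np.arange(-.09,.10,.06):
    s=m&(np.abs(B[...,0]-q)<.01); y=B[...,1][s]; print(q.round(2),"ymin",np.sort(y)[[2,-3]].round(4), "gaps", np.histogram(y,np.arange(-.23,.2,.02))[0])
h=(Z>.125)&(Z<.14)&(np.abs(B[...,0])<.06); print("handle y",np.nanmedian(B[...,1][h]),h.sum())
E
```

```text
time: 16.0
ee_pos: [0.5853, -0.1401, 0.2901]
tcp_rot: [180.0, -0.0, -171.6]
wrist_force: [-0.3, 0.5, -0.4]
opening: 0.0605
grasp_force: 0.0
16.05 [ 0.5853 -0.1395  0.2903] [ 180.    -0.  -171.5] [-13.4  14.4  27.5 103.1   0.  -21.9]
mat none
disp>.1 c [556.5 119.5] size [55.3  3.5] long-axis deg 9.1 n 413 z 0.105
cheeks none
stapler c [ 496.  -404.2] size [84.2 34.8] long-axis deg 0.6 n 3576 z 0.05
handle none
box c [656.1 -38. ] size [411.8 388.4] long-axis deg -77.2 n 52054 z 0.0948
roof c [563.3 -53.2] size [167.6   1.1] long-axis deg 8.3 n 495 z 0.0761
sharp? c [ 580.4 -149.8] size [197.3 193. ] long-axis deg -81.6 n 5271 z 0.0297
floor c [ 563.5 -152.1] size [226.5 196.9] long-axis deg 8.4 n 28395 z 0.0087
red c [ 555.9 -156.3] size [63.3 29.2] long-axis deg 5.4 n 1071 z 0.0265
-0.09 ymin [-0.2087  0.1534] gaps [  0 138   0   0   0   0   0   0   0   0   0 527 566 570 572 569 565 569
 562  50   0]
-0.03 ymin [-0.2087  0.1675] gaps [  0 217   0   0   0   0   0   0   0   0   0 429 463 451 467 456 448 463
 452 383   0]
0.03 ymin [-0.2089  0.1684] gaps [  0 186   0   0   0   0   0   0   0   0   0 366 388 391 399 397 391 399
 396 410   0]
0.09 ymin [-0.3247  0.2032] gaps [  0 339 256 268 270 271 267 277 271 273 262 355 362 363 365 367 359 363
 359 360 382]
handle y nan 0
  return np.nanmean(a, axis, out=out, keepdims=keepdims)
```

View pics/w4.png

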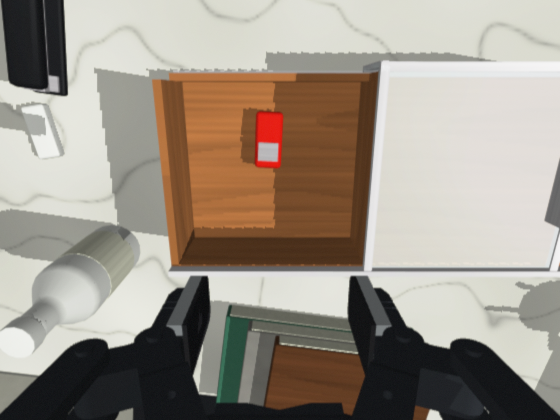

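```bash
python3 -m jog '[{"rotation":[0,0,-8.3],"translation":[-114,-263,0],"grip":60},{"rotation":[0,0,-8.3],"translation":[-114,-263,0],"grip":60},{"rotation":[0,0,-8.3],"translation":[-114,-263,0],"grip":60},{"rotation":[0,0,-8.3],"translation":[-114,-263,0],"grip":60},{"rotation":[0,0,-8.3],"translation":[-114,-263,0],"grip":60},{"rotation":[0,0,-8.3],"translation":[-114,-263,0],"grip":60},{"rotation":[0,0,-8.3],"translation":[-114,-263,0],"grip":60},{"rotation":[0,0,-8.3],"translation":[-114,-263,0],"grip":60},{"rotation":[0,0,-8.3],"translation":[-114,-263,0],"grip":60}]'
python3 w.py w5
python3 - <<'E'
from m import *
P=np.load("wP.npy");Z=P[...,2];n=near(P,(.472,-.403),.09)
rect(P,n&(Z>.012)&(Z<.06),"all"); rect(P,n&(Z>.045)&(Z<.06),"top"); print(np.nanpercentile(Z[n&(Z<.06)],99))
E
```

```text
time: 16.95
ee_pos: [0.4723, -0.4018, 0.2906]
tcp_rot: [180.0, 0.0, -179.7]
wrist_force: [-0.4, 0.6, -0.1]
opening: 0.0601
grasp_force: 0.0
17.0 [ 0.4723 -0.4018  0.2907] [-180.     0.  -179.7] [-40.4  17.3  31.1 103.8   0.  -40.7]
mat none
disp>.1 none
cheeks none
stapler c [ 470.1 -406.1] size [132.4  33.9] long-axis deg 0.3 n 3731 z 0.0504
handle none
box c [ 655.2 -158.3] size [354.1 105.2] long-axis deg 51.4 n 3330 z 0.0849
roof none
all c [ 482.5 -406.5] size [158.3  38.8] long-axis deg -2.1 n 3834 z 0.0504
top c [ 469.9 -406.1] size [131.8  33.8] long-axis deg 0.3 n 3671 z 0.0504
0.05187266868405728
```

View pics/w5.png

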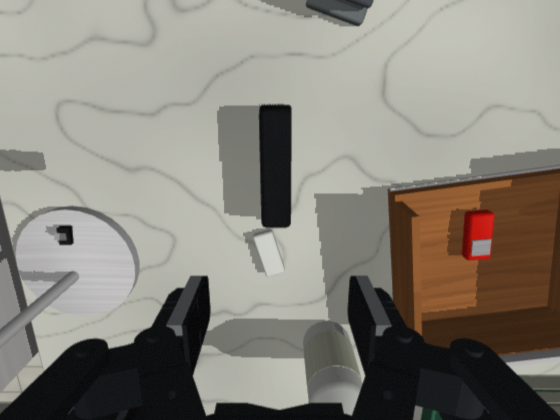

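```bash
python3 -m jog '[{"rotation":[0,0,0],"translation":[-1,-3,-45],"grip":60},{"rotation":[0,0,0],"translation":[-1,-3,-90],"grip":60},{"rotation":[0,0,0],"translation":[-1,-3,-135],"grip":60},{"rotation":[0,0,0],"translation":[-1,-3,-180],"grip":60},{"rotation":[0,0,0],"translation":[-1,-3,-220],"grip":60},{"rotation":[0,0,0],"translation":[-1,-3,-245],"grip":60},{"rotation":[0,0,0],"translation":[-1,-3,-262],"grip":60},{"rotation":[0,0,0],"translation":[-1,-3,-269],"grip":60},{"rotation":[0,0,0],"translation":[-1,-3,-269],"grip":60},{"rotation":[0,0,0],"translation":[-1,-3,-269],"grip":45},{"rotation":[0,0,0],"translation":[-1,-3,-269],"grip":30},{"rotation":[0,0,0],"translation":[-1,-3,-269],"grip":25},{"rotation":[0,0,0],"translation":[-1,-3,-269],"grip":25},{"rotation":[0,0,0],"translation":[-1,-3,-269],"grip":25},{"rotation":[0,0,0],"translation":[-1,-3,-269],"grip":25},{"rotation":[0,0,0],"translation":[-1,-3,-269],"grip":25}]' 60
python3 -m jog '[{"rotation":[0,0,0],"translation":[0,0,10],"grip":25},{"rotation":[0,0,0],"translation":[0,0,30],"grip":25},{"rotation":[0,0,0],"translation":[0,0,65],"grip":25},{"rotation":[0,0,0],"translation":[0,0,105],"grip":25},{"rotation":[0,0,0],"translation":[0,0,145],"grip":25},{"rotation":[0,0,0],"translation":[0,0,170],"grip":25},{"rotation":[0,0,0],"translation":[0,0,180],"grip":25},{"rotation":[0,0,0],"translation":[0,0,180],"grip":25}]'
```

```text
time: 18.6
ee_pos: [0.4713, -0.4067, 0.023]
tcp_rot: [-179.9, 0.1, -179.8]
wrist_force: [0.4, 3.1, 6.3]
opening: 0.033
grasp_force: 60.7
time: 19.4
ee_pos: [0.4707, -0.4068, 0.2025]
tcp_rot: [-179.9, 0.1, -179.8]
wrist_force: [-0.3, -0.6, -3.1]
opening: 0.0333
grasp_force: 60.3
```

```bash
python3 -m jog '[{"rotation":[0,0,1],"translation":[10,17,0],"grip":25},{"rotation":[0,0,2.5],"translation":[32,53,0],"grip":25},{"rotation":[0,0,4],"translation":[54,89,0],"grip":25},{"rotation":[0,0,5.5],"translation":[76,125,0],"grip":25},{"rotation":[0,0,7],"translation":[98,161,0],"grip":25},{"rotation":[0,0,8],"translation":[114,187,0],"grip":25},{"rotation":[0,0,8.2],"translation":[122,200,0],"grip":25},{"rotation":[0,0,8.2],"translation":[122,200,0],"grip":25},{"rotation":[0,0,8.2],"translation":[122,200,0],"grip":25},{"rotation":[0,0,8.2],"translation":[122,200,0],"grip":25}]'
python3 w.py w6
```

```text
time: 20.4
ee_pos: [0.5917, -0.2074, 0.2007]
tcp_rot: [180.0, -0.1, -171.7]
wrist_force: [0.7, 0.1, -3.7]
opening: 0.0329
grasp_force: 60.3
20.45 [ 0.5918 -0.2075  0.201 ] [ 180.    -0.  -171.7] [-19.3  15.4  18.6  93.3  -0.  -27.6]
mat none
disp>.1 none
cheeks none
stapler none
handle none
box c [ 637.1 -110. ] size [319.8 272.6] long-axis deg 12.8 n 28697 z 0.0946
roof c [560.5 -53.7] size [174.4   6.1] long-axis deg 7.1 n 2792 z 0.0785
```

View pics/w6.png

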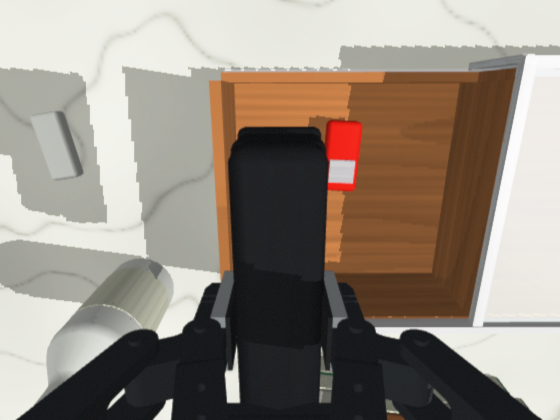

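```bash
python3 -m jog '[{"rotation":[0,0,0],"translation":[0,0,-30],"grip":25},{"rotation":[0,0,0],"translation":[0,0,-65],"grip":25},{"rotation":[0,0,0],"translation":[0,0,-100],"grip":25},{"rotation":[0,0,0],"translation":[0,0,-130],"grip":25},{"rotation":[0,0,0],"translation":[0,0,-150],"grip":25},{"rotation":[0,0,0],"translation":[0,0,-162],"grip":25},{"rotation":[0,0,0],"translation":[0,0,-168],"grip":25},{"rotation":[0,0,0],"translation":[0,0,-170],"grip":25},{"rotation":[0,0,0],"translation":[0,0,-171],"grip":25},{"rotation":[0,0,0],"translation":[0,0,-171],"grip":25},{"rotation":[0,0,0],"translation":[0,0,-171],"grip":25}]'
```

```text
time: 21.55
ee_pos: [0.5918, -0.2079, 0.0402]
tcp_rot: [-179.7, 0.2, -171.8]
wrist_force: [-37.0, 14.7, 60.6]
opening: 0.0333
grasp_force: 96.1
```

```bash
python3 -m jog '[{"rotation":[0,0,0],"translation":[0,0,15],"grip":25},{"rotation":[0,0,0],"translation":[0,0,20],"grip":25},{"rotation":[0,0,0],"translation":[0,0,20],"grip":25}]'
python3 - <<'E'
from m import *
p,P,T,f,i=cam("scene"); cv2.imwrite("pics/s7.png",cv2.resize(p[170:370,170:390,::-1],None,fx=3,fy=3,interpolation=cv2.INTER_CUBIC))
p,P,T,f,i=cam("wrist"); cv2.imwrite("pics/w7.png",p[:,:,::-1])
a=np.hstack([cv2.resize(cv2.imread("pics/s7.png"),(400,364)),cv2.resize(p[:,:,::-1],(400,300),interpolation=cv2.INTER_AREA)[:,:,:] if 0 else cv2.copyMakeBorder(cv2.resize(p[:,:,::-1],(400,300)),0,64,0,0,0)])
cv2.imwrite("pics/c7.png",a)
E
```

```text
time: 21.85
ee_pos: [0.5929, -0.2071, 0.0512]
tcp_rot: [-180.0, 0.1, -171.7]
wrist_force: [0.2, 0.3, -2.6]
opening: 0.0331
grasp_force: 65.9
```

View pics/c7.png

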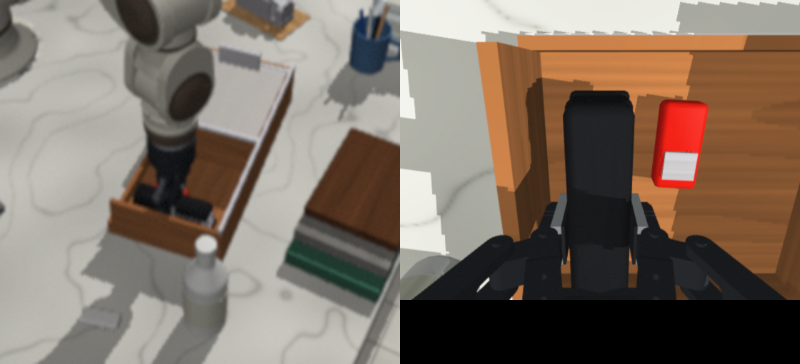

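```bash
python3 - <<'E'
from m import *
p,P,T,f,i=cam("wrist"); o=readout.get_obs()
Rm=R.from_euler('xyz',o["tcp_rot"],degrees=True).as_matrix(); Q=(P-o["ee_pos"])@Rm
m=(np.abs(Q[...,0])<.045)&(np.abs(Q[...,1])<.08)&(p.max(-1)<80)
for z in range(-100,15,8):
    s=m&(np.abs(Q[...,2]*1000-z)<4)
    if s.sum()>5: print(z,s.sum(),(np.percentile(Q[s][:,1],[1,99])*1000).round(),(np.percentile(Q[s][:,0],[1,99])*1000).round())
c=np.array([.5683,-.0463]);a=np.radians(8.4);D=P[...,:2]-c
B=np.stack([D[...,0]*np.cos(a)+D[...,1]*np.sin(a),-D[...,0]*np.sin(a)+D[...,1]*np.cos(a)+.104],-1)
hsv=cv2.cvtColor(p,cv2.COLOR_RGB2HSV);r=(hsv[...,1]>100)&((hsv[...,0]<4)|(hsv[...,0]>170))&(P[...,2]<.04)&(P[...,2]>.02)
print("sharp bay",np.nanpercentile(B[r],[1,50,99],axis=0).round(4))
w=(P[...,2]>.08)&(P[...,2]<.09)&(np.abs(B[...,0])<.05); print("wall y",np.nanpercentile(B[w][:,1],[2,50,98]).round(4))
k=(p.max(-1)<60)&(np.abs(B[...,1]+.06)<.03)&(P[...,2]>.06)&(P[...,2]<.1)
rect(P,k,"stapler in hand"); print(np.nanpercentile(B[k],[1,50,99],axis=0).round(4))
E
```

```text
-84 2614 [-58.  57.] [12. 19.]
-76 8255 [-58.  57.] [ 6. 18.]
-68 4402 [-55.  54.] [ 8. 18.]
-60 8172 [-51.  50.] [-10.  13.]
-52 4181 [-49.  48.] [-10.  14.]
-44 1401 [-39.  41.] [-6. 14.]
-36 1281 [-41.  28.] [-10.  26.]
-28 17759 [-40.  24.] [-37.  44.]
-20 1274 [-41.  29.] [-37.  44.]
-12 658 [-41.  28.] [-7. 26.]
-4 479 [-41. -40.] [-10.  43.]
4 582 [-41. -40.] [-15.  44.]
12 534 [-41. -40.] [-15.  44.]
sharp bay [[-0.0603 -0.0191]
 [-0.0403 -0.0056]
 [-0.0007  0.0105]]
wall y [-0.1058 -0.0989 -0.0365]
stapler in hand c [ 579.5 -210.4] size [108.6  60. ] long-axis deg 8.4 n 27365 z 0.0771
[[-0.0668 -0.0866]
 [-0.0172 -0.0588]
 [ 0.0369 -0.032 ]]
```

```bash
python3 -m jog '[{"rotation":[0,0,0],"translation":[0,0,15],"grip":25},{"rotation":[0,0,0],"translation":[5,9,15],"grip":25},{"rotation":[0,0,0],"translation":[10.5,18,15],"grip":25},{"rotation":[0,0,0],"translation":[10.5,18,10],"grip":25},{"rotation":[0,0,0],"translation":[10.5,18,0],"grip":25},{"rotation":[0,0,0],"translation":[10.5,18,-7],"grip":25},{"rotation":[0,0,0],"translation":[10.5,18,-12],"grip":25},{"rotation":[0,0,0],"translation":[10.5,18,-15],"grip":25},{"rotation":[0,0,0],"translation":[10.5,18,-15],"grip":25}]'
```

```text
time: 22.9
ee_pos: [0.6025, -0.1885, 0.0346]
tcp_rot: [180.0, -0.0, -171.6]
wrist_force: [-0.2, -0.4, -3.6]
opening: 0.0329
grasp_force: 65.9
```

Free of contact; continue slowly.

```bash
python3 -m jog '[{"rotation":[0,0,0],"translation":[0,0,-2],"grip":25},{"rotation":[0,0,0],"translation":[0,0,-4],"grip":25},{"rotation":[0,0,0],"translation":[0,0,-5],"grip":25},{"rotation":[0,0,0],"translation":[0,0,-5],"grip":25},{"rotation":[0,0,0],"translation":[0,0,-5],"grip":25}]'; python3 w.py w8;python3 - <<'E'
from m import *
p,P=np.load("wI.npy"),np.load("wP.npy")
c=np.array([.5683,-.0463]);a=np.radians(8.4);D=P[...,:2]-c
B=np.stack([D[...,0]*np.cos(a)+D[...,1]*np.sin(a),-D[...,0]*np.sin(a)+D[...,1]*np.cos(a)+.104],-1)
k=(p.max(-1)<60)&(np.abs(B[...,1]+.042)<.02)&(P[...,2]>.04)&(P[...,2]<.075)&(B[...,0]<-.02)
print(np.nanpercentile(B[k],[1,50,99],axis=0).round(4),np.nanpercentile(P[k][:,2],[5,50,95]))
E
```

```text
time: 23.4
ee_pos: [0.6031, -0.1885, 0.0311]
tcp_rot: [-180.0, 0.0, -171.6]
wrist_force: [-2.7, 0.0, 6.2]
opening: 0.0333
grasp_force: 66.8
23.45 [ 0.6031 -0.1885  0.0311] [-180.     0.  -171.6] [-17.4  16.8   1.5  74.7  -0.  -25.7]
mat none
disp>.1 none
cheeks none
stapler none
handle none
box c [ 587.8 -218.8] size [156.5  97.6] long-axis deg 59.5 n 52987 z 0.0859
roof none
[[-0.0536 -0.0587]
 [-0.0499 -0.0482]
 [-0.0208 -0.0261]] [0.04503702 0.05693654 0.05878662]
```

View pics/w8.png

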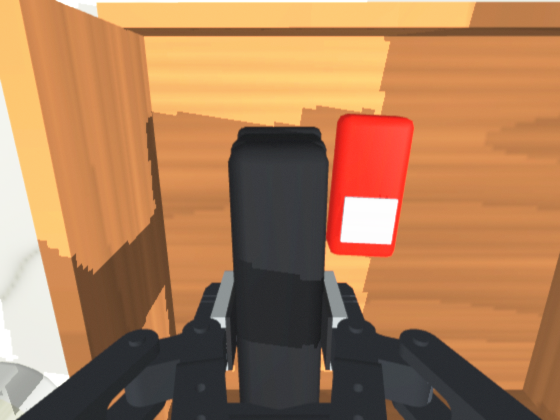

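```bash
python3 -m jog '[{"rotation":[0,0,0],"translation":[0,0,0],"grip":34},{"rotation":[0,0,0],"translation":[0,0,0],"grip":37},{"rotation":[0,0,0],"translation":[0,0,0],"grip":40},{"rotation":[0,0,0],"translation":[0,0,0],"grip":40},{"rotation":[0,0,0],"translation":[0,0,0],"grip":40},{"rotation":[0,0,0],"translation":[0,0,0],"grip":40}]'
```

```text
time: 24.05
ee_pos: [0.6029, -0.1885, 0.0302]
tcp_rot: [-180.0, -0.0, -171.6]
wrist_force: [0.1, 0.1, 0.9]
opening: 0.0397
grasp_force: 0.0
```

```bash
python3 -m jog '[{"rotation":[0,0,0],"translation":[0,0,8],"grip":40},{"rotation":[0,0,0],"translation":[0,0,20],"grip":40},{"rotation":[0,0,0],"translation":[0,0,40],"grip":40},{"rotation":[0,0,0],"translation":[0,0,80],"grip":40},{"rotation":[0,0,0],"translation":[0,0,125],"grip":40},{"rotation":[0,0,0],"translation":[0,0,170],"grip":50},{"rotation":[0,0,0],"translation":[-10,40,215],"grip":50},{"rotation":[0,0,0],"translation":[-17,60,255],"grip":50},{"rotation":[0,0,0],"translation":[-17,60,260],"grip":50},{"rotation":[0,0,0],"translation":[-17,60,260],"grip":50}]'; python3 w.py w9;python3 - <<'E'
from m import *
p,P=np.load("wI.npy"),np.load("wP.npy");hsv=cv2.cvtColor(p,cv2.COLOR_RGB2HSV)
c=np.array([.5683,-.0463]);a=np.radians(8.4);D=P[...,:2]-c
B=np.stack([D[...,0]*np.cos(a)+D[...,1]*np.sin(a),-D[...,0]*np.sin(a)+D[...,1]*np.cos(a)+.104],-1)
k=(p.max(-1)<70)&(np.abs(B[...,1]+.042)<.05)&(P[...,2]>.04)&(P[...,2]<.07)&(abs(B[...,0])<.1)
print("stapler",np.nanpercentile(B[k],[1,50,99],axis=0).round(4),np.nanpercentile(P[k][:,2],[5,50,95]));rect(P,k,"stapler")
r=(hsv[...,1]>100)&((hsv[...,0]<4)|(hsv[...,0]>170))&(P[...,2]<.04);rect(P,r&near(P,(.58,-.15),.13),"red")
p,P,T,f,i=cam("top");Z=P[...,2]
rect(P,near(P,(.545,.125),.06)&(Z>.115)&(Z<.15),"handle"); rect(P,near(P,(.464,.408),.1)&(Z>.035)&(Z<.09),"disp")
E
```

```text
time: 25.05
ee_pos: [0.5864, -0.128, 0.2936]
tcp_rot: [-179.9, 0.3, -171.6]
wrist_force: [-1.3, 0.2, -0.2]
opening: 0.0496
grasp_force: 0.0
25.1 [ 0.5863 -0.1285  0.2911] [-1.799e+02  1.000e-01 -1.716e+02] [-12.4  14.1  27.2 103.   -0.  -20.8]
mat none
disp>.1 c [544.1 118. ] size [79.5  3.6] long-axis deg 8.1 n 1511 z 0.1114
cheeks c [561.7 120.7] size [43.5  2.9] long-axis deg 8.3 n 313 z 0.1248
stapler none
handle none
box c [654.8 -33.3] size [421.4 388.1] long-axis deg -77.3 n 53447 z 0.0948
roof c [555.9  54.8] size [230.5 165.4] long-axis deg -86.3 n 531 z 0.0777
stapler [[-0.0527 -0.0575]
 [ 0.0052 -0.0401]
 [ 0.0743 -0.0247]] [0.05355016 0.05839626 0.05989081]
stapler c [ 600.7 -188.7] size [130.   34.2] long-axis deg 8.6 n 3830 z 0.0584
red c [ 554.3 -156.7] size [60.6 29.3] long-axis deg 5.9 n 1060 z 0.0264
handle c [543.3 125.2] size [78.2 11.9] long-axis deg 8.3 n 103 z 0.1326
disp c [466.2 408.4] size [127.5  52.8] long-axis deg -12.6 n 564 z 0.0569
```

View pics/w9.png

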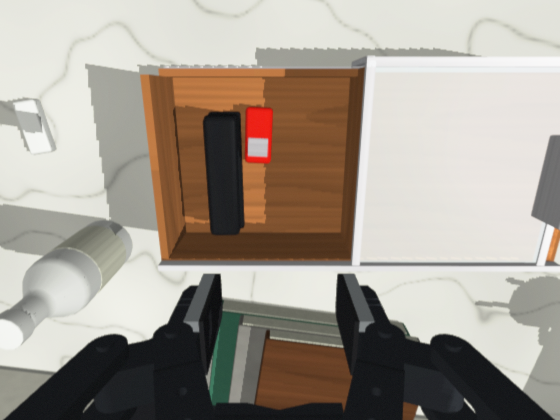

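```bash
python3 -m jog '[{"rotation":[0,0,0],"translation":[-42,253,0],"grip":50},{"rotation":[0,0,0],"translation":[-42,253,0],"grip":50},{"rotation":[0,0,0],"translation":[-42,253,0],"grip":50},{"rotation":[0,0,0],"translation":[-42,253,0],"grip":50},{"rotation":[0,0,0],"translation":[-42,253,0],"grip":50},{"rotation":[0,0,0],"translation":[-42,253,0],"grip":50},{"rotation":[0,0,0],"translation":[-42,253,0],"grip":50},{"rotation":[0,0,0],"translation":[-42,253,-45],"grip":50},{"rotation":[0,0,0],"translation":[-42,253,-90],"grip":50},{"rotation":[0,0,0],"translation":[-42,253,-130],"grip":50},{"rotation":[0,0,0],"translation":[-42,253,-158],"grip":50},{"rotation":[0,0,0],"translation":[-42,253,-175],"grip":50},{"rotation":[0,0,0],"translation":[-42,253,-183],"grip":50},{"rotation":[0,0,0],"translation":[-42,253,-183],"grip":30},{"rotation":[0,0,0],"translation":[-42,253,-183],"grip":8},{"rotation":[0,0,0],"translation":[-42,253,-183],"grip":8},{"rotation":[0,0,0],"translation":[-42,253,-183],"grip":8},{"rotation":[0,0,0],"translation":[-42,253,-183],"grip":8},{"rotation":[0,0,0],"translation":[-42,253,-183],"grip":8}]' 40
```

```text
time: 27.05
ee_pos: [0.5446, 0.1246, 0.1085]
tcp_rot: [-180.0, 0.1, -171.6]
wrist_force: [0.4, -3.0, 5.5]
opening: 0.0111
grasp_force: 42.4
```

```bash
python3 -m jog '[{"rotation":[0,0,0],"translation":[1.5,-10,0],"grip":8},{"rotation":[0,0,0],"translation":[4.4,-30,0],"grip":8},{"rotation":[0,0,0],"translation":[7.4,-50,0],"grip":8},{"rotation":[0,0,0],"translation":[10.3,-70,0],"grip":8},{"rotation":[0,0,0],"translation":[13.3,-90,0],"grip":8},{"rotation":[0,0,0],"translation":[16.2,-110,0],"grip":8},{"rotation":[0,0,0],"translation":[19.2,-130,0],"grip":8},{"rotation":[0,0,0],"translation":[22.2,-150,0],"grip":8},{"rotation":[0,0,0],"translation":[25.1,-170,0],"grip":8},{"rotation":[0,0,0],"translation":[27,-182,0],"grip":8},{"rotation":[0,0,0],"translation":[27.7,-187,0],"grip":8},{"rotation":[0,0,0],"translation":[27.7,-187,0],"grip":8}]'
python3 -m jog '[{"rotation":[0,0,0],"translation":[0.4,-2.5,0],"grip":8},{"rotation":[0,0,0],"translation":[0.7,-5,0],"grip":8},{"rotation":[0,0,0],"translation":[0.7,-5,0],"grip":8}]'
```

```text
time: 28.25
ee_pos: [0.5723, -0.0632, 0.1085]
tcp_rot: [-180.0, 0.1, -171.7]
wrist_force: [-0.3, -2.8, 5.0]
opening: 0.0113
grasp_force: 42.4
time: 28.55
ee_pos: [0.5729, -0.0672, 0.1085]
tcp_rot: [180.0, 0.1, -171.6]
wrist_force: [0.0, -0.5, 6.1]
opening: 0.0112
grasp_force: 42.5
```

```bash
python3 -m jog '[{"rotation":[0,0,0],"translation":[0.3,-2,0],"grip":8},{"rotation":[0,0,0],"translation":[0.6,-4,0],"grip":8},{"rotation":[0,0,0],"translation":[0.6,-4,0],"grip":8},{"rotation":[0,0,0],"translation":[0.6,-4,0],"grip":8}]'
```

```text
time: 28.95
ee_pos: [0.5732, -0.0695, 0.1085]
tcp_rot: [179.8, 0.1, -171.5]
wrist_force: [-1.8, 9.4, 7.4]
opening: 0.0113
grasp_force: 42.7
```

```bash
python3 -m jog '[{"rotation":[0,0,0],"translation":[0,0,0],"grip":15},{"rotation":[0,0,0],"translation":[0,0.5,0],"grip":30},{"rotation":[0,0,0],"translation":[0,0.5,0],"grip":50},{"rotation":[0,0,0],"translation":[0,0.5,0],"grip":50},{"rotation":[0,0,0],"translation":[0,0.5,0],"grip":50},{"rotation":[0,0,0],"translation":[0,0,40],"grip":50},{"rotation":[0,0,0],"translation":[0,0,85],"grip":50},{"rotation":[0,0,0],"translation":[0,0,130],"grip":50},{"rotation":[0,0,0],"translation":[0,0,180],"grip":50},{"rotation":[0,0,0],"translation":[0,0,180],"grip":50},{"rotation":[0,0,0],"translation":[0,0,180],"grip":50}]'; python3 w.py w10
python3 - <<'E'
from m import *
p,P,T,f,i=cam("top");Z=P[...,2]
rect(P,near(P,(.464,.408),.1)&(Z>.035)&(Z<.09),"disp")
E
```

```text
time: 30.05
ee_pos: [0.5735, -0.0716, 0.2884]
tcp_rot: [-180.0, 0.1, -171.6]
wrist_force: [-0.0, 0.6, -1.0]
opening: 0.0501
grasp_force: 0.0
30.1 [ 0.5731 -0.0715  0.2868] [ 180.    -0.  -171.6] [ -7.1  10.7  22.7 102.   -0.  -15.5]
mat none
disp>.1 c [563.6 -19.3] size [25.2 18.5] long-axis deg 5.7 n 6523 z 0.3529
cheeks none
stapler none
handle c [571.8 -70. ] size [79.5 11.8] long-axis deg 8.7 n 1287 z 0.1346
box c [655.4 -33.4] size [422.2 389.1] long-axis deg -81.7 n 96501 z 0.088
roof c [553.9  56.9] size [214.2 187.6] long-axis deg -81.6 n 41265 z 0.0859
disp c [465.9 408.5] size [127.3  53.2] long-axis deg -11.6 n 561 z 0.0562
```

View pics/w10.png

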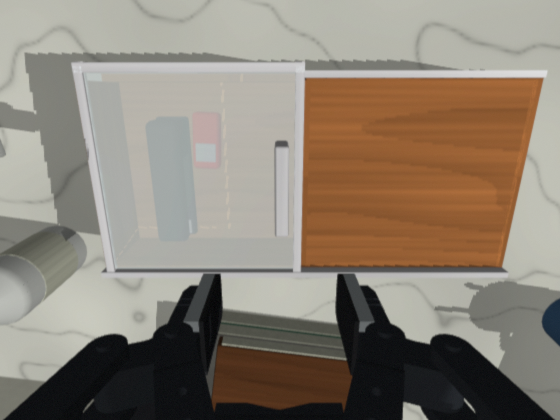

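```bash
python3 -c "
from workcell import bot
print(bot.job_done())"
```

```text
the job is handed in; nothing more can be done
None
```

I handed the job in at about 30 s; no verdict came back. By my measurements the dispenser stands centred on and aligned with the mat, the stapler is flat in the bay beside the sharpener, and the guard is fully shut. While lowering the stapler, the wrist force briefly reached about 73 N, probably a finger knuckle on the bay's -y wall; I backed off and placed it farther in. If that counts as the arm or gripper body pressing, it is over the 40 N limit.

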